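# Hold a lifting lug over its stub for tacking

## Task

Pick up the steel lifting lug (the standing plate with a round eye on top), lift it over the angle-iron fence, and hold it upright over the stub that is as wide as the lug's foot - the wide one of the two stubs clamped in the vises - with its edges flush with the stub's all round and an open gap of about 6 mm between foot and stub, ready for the welder to tack. Finish while still holding it there, still and touching nothing but the gripper; do not knock the lug into anything or disturb the other things on the table.

Things in the scene. Friction and masses are not known exactly. Their poses are not given: they have to be found in the camera images.
- lug_centre (a point): Lifting lug, bare steel, 0.4-0.75 kg, standing right of the fence: plate 15 mm thick (x axis), 80 wide (y), 46 high, with a flat ring on top (outside 44, hole 22, 15 thick); 84 mm high in all. Point: its centre, 42 mm above the foot, solid metal just below the hole; z up. Grasp from above across the 15 mm (closing along x). Its ends and faces are alike: either way round is right.
- lug_foot (a point): Centre of the underside of the lug's foot (80 x 15 mm), 42 mm below lug_centre; same axes.
- vise_a_stub_top (a point): Target: centre of the top edge of the WIDE upright steel stub, 80 mm wide (y axis), 15 thick (x), like the lug's foot, clamped in a blue machine vise fixed left of the fence. The top is level, 125 mm above the table, 40 above the jaws. The vise is 155 x 96 mm; its screw and crank reach 105 mm from the stub towards -x of this frame. z up.
- vise_b_stub_top (a point): Not the target: centre of the top edge of the NARROW stub, 45 mm wide (y axis), 15 mm thick, top 125 mm above the table, in a second vise just like the first. The two vises may stand either way about.
- fence_top (a point): Middle of the top edge of the fence, a fixed steel angle 320 mm long (its x axis), 80 mm high and 6 mm thick, between the lug's side and the vises' side; a 40 mm wide flange lies flat on the table on its -y side. z is up.
- blank: Bystander: plain steel plate 80 x 15 mm, 56 mm high, standing, with no eye. Origin at the centre of its underside; y along its width.
- pipe: Bystander: pipe offcut 60 mm in diameter, 50 mm high, standing. Origin at the centre of its underside. Lug, blank and pipe stand in any order.
- boss: Bystander: round steel boss 34 mm in diameter, 35 mm high, between fence and vises. Origin at its underside.
- hammer: Bystander: hammer with a wooden handle lying at the far right of the work, roughly along y.
- wrench: Bystander: steel wrench lying beyond the vises, roughly along y.
- spray: Bystander: white bottle 56 mm in diameter, 170 mm high, standing beyond the work. Origin at the centre of its underside.
There are look-alikes about, which are no part of the job. What is shaped like the part that bears lug_centre but purple is not meant.

How it is judged (in metres and radians):
On the way, in this order (a step that is already met when the one before it is completed fails the run):
1. the lug is lifted clear of the table in the gripper (height (world z) of lug_foot above 0.02 m and contact force between the fingers and lug above 1 N), for 0.1 s.
2. the lug is carried over the fence, its foot above the fence's top edge (height (world z) of lug_foot above 0.082 m and y of lug_foot in the frame of fence_top between -0.05 and 0.05 m and x of lug_foot in the frame of fence_top between -0.17 and 0.17 m), for 0.02 s.
At the end, for the whole second after the job is handed in: The gripper holds the lug still over the wide stub: gap 2 to 11 mm, centres within 6 mm horizontally, widths parallel within 5 degrees (either way round), upright within 3.4 degrees, touching no vise, stub or fence; other loose things within 30 mm of their starts (z of lug_foot in the frame of vise_a_stub_top between 0.002 and 0.011 m and horizontal distance between lug_foot and vise_a_stub_top below 0.006 m and angle between the y axis of lug_foot and the y axis of vise_a_stub_top, either way round below 0.09 rad and angle between lug_foot's own z axis and vertical below 0.06 rad and contact force between the fingers and lug above 2 N and contact force between lug and vise_a below 0.1 N and contact force between lug and vise_b below 0.1 N and contact force between lug and fence below 0.1 N and linear speed of lug below 0.01 m/s and distance of each of blank, pipe, boss, hammer, wrench, spray from where it was at the start of the episode below 0.03 m); the arm keeps its last pose, push and grip.
It fails at once if the lug is knocked against a vise, a stub or the fence (over 20 N) (contact force between lug and vise_a above 20 N or contact force between lug and vise_b above 20 N or contact force between lug and fence above 20 N).
It fails at once if another loose thing is disturbed (moved over 30 mm) (distance of any of blank, pipe, boss, hammer, wrench, spray from where it was at the start of the episode above 0.03 m).
It also fails if it takes over 48 s, if anything falls off the work surface, if the arm or the gripper's body presses on something with over 40 N, if the wrist force passes 120 N, or if a joint passes its speed limit or range.

## Robot

A 6-joint arm with a two-finger parallel gripper is mounted at the origin on the work surface. World frame = base frame: x ahead of the robot, y to its left, z up, the work surface at z = 0. Lengths are in mm, angles in rad, forces in N, time in s.
With the tool pointing down it reaches from about 350 to 875 mm from the base axis. Payload 4.2 kg.
Tool frame: the origin (TCP) lies midway between the tips of the shut fingers; the grasp point (between the pads) lies 19 mm behind it; z points along the fingers, y is the line along which they close (so a half turn about z gives the same grasp; the last joint's range is limited). The gripper opens to 85 mm and grips with 20 to 120 N. Pads are 22 mm wide; open, the fingers measure 114 mm over their backs; the gripper's body (76 mm by 85 mm) begins 54 mm behind the grasp point. The pads swing forward as they close: fully open they stand 13 mm farther back than shut.
Start: joints at [-1.084, 0.385, 0.008, 0, -1.194, -0.259], TCP at [141.164, -608.828, 231.312] pointing down, gripper open.
Joint ranges: [-3.14, 3.14], [-1.21, 2.06], [-1.07, 1.41], [-3.16, 2.05], [-2.99, -0.16], [-3.1, 3.1]. Speed limits (rad/s): [2.79, 2.79, 3.14, 3.14, 3.14, 3.14].

## Interface

Orientations are given as a unit quaternion [x, y, z, w].
In Python, from bench import read_state, get_image, job_done gives the robot as it stands.
- The arm moves only by the tool servo_tool, never from a script. Its arguments are lists of equal length, an entry for each row: "rotation": the turn, a rotation vector about the world's x, y, z scaled (see below), a list of three; "slide": the shift along the world's x, y, z scaled (see below), a list of three; "grip": the opening, from -1 (shut) to 1 (fully open). In form: {"rotation": [[rx, ry, rz], ...], "slide": [[tx, ty, tz], ...], "grip": [grip, ...]}. A call has 1 to 8 rows; each row is the pose to reach, as a shift and turn from the pose commanded when the call began, turning the shorter way round; what a row does not reach only later rows make up. The controller multiplies each number of a shift by 0.2 m and each number of a turn by 360 degrees. A row lasts 1/8 s, in which the tool goes at most 62.5 mm and 10.7 degrees, less where a joint would pass 70% of its speed; a pose out of reach is approached as far as the arm can. A call with a number of a shift or a turn outside -1 to 1 is refused whole. A call with a gripper value outside its range is refused whole. The fingers move at their own pace and stop on an object; the grip force is fixed at half the most. Time passes only in rows, so rows that repeat a pose let the fingers close. It gives the time, the measured TCP pose, the force, the opening and the grip force at its end, in the units of the state.
- read_state(): the state, without advancing time (a new reading comes with each control period).
- get_image(name): name is "scene" or "top" or "wrist"; returns a dict with "image" (420x560x3 uint8, red, green, blue), "depth" (420x560 float32, mm along the optical axis (not along the pixel's ray), 0 where there is no reading), "camera_matrix" (3x3 intrinsics, pixels), "rvec" (rotation vector, rad) and "tvec" (3), from world to camera coordinates, as OpenCV has them; the wrist camera has in their place "hand_eye" (4x4, takes a point from camera to tool coordinates, whose origin is the TCP and whose axes are the flange's). Camera axes: x right, y down, z forward; pixel columns grow to the right and rows downward; lengths in mm; the calibration is good to about 2 mm. A picture is of the moment at which its call begins: read the wrist's pose just before it.
- job_done(): hands the job in; it is judged then, once.
The state is a dict: "clock": time; "joints": joint angles; "joint_vel": joint speeds; "joint_efforts": joint torques, N m; "position": TCP position; "ee_rot": TCP orientation; "contact_force": force on the tool from outside, world axes, zero at the start; "wrist_torque": the same for the moment, N m; "gripper_width": finger opening in mm; "grasp_force": force on a finger pad.
Only numpy, scipy, OpenCV 4.12 (cv2) and the standard library are available. Lean on these libraries where they do the work, as an engineer would, in place of code of your own. Each camera call takes 0.05 s, during which the arm holds its last target. There are 200 camera calls.

## Working session

There is one attempt and no reset: what is moved stays moved. The work goes in short steps, Python scripts to look and compute and a tool call to move; the robot and the scene stay as the last step left them, time stands still between calls to the robot, and variables do not carry over. Pictures are saved under pics/ and viewed, at most 10 in all, crops included, and the job is handed in when it is done.

Besides the shell and the picture viewer there is one more tool, called as name(argument=value, ...) on one line, values as JSON. servo_tool: Moves the arm, as the interface text tells. Shifts and turns lie within -1 to 1; 1 stands for 0.2 m of shift or 360 degrees of turn. Its arguments: {"type":"object","properties":{"rotation":{"type":"array","items":{"type":"array","items":{"type":"number","minimum":-1,"maximum":1}}},"slide":{"type":"array","items":{"type":"array","items":{"type":"number","minimum":-1,"maximum":1}}},"grip":{"type":"array","items":{"type":"number"}}},"required":["rotation","slide","grip"]}

```bash
mkdir -p pics
cat > h.py <<'E'
import numpy as np, cv2
from bench import read_state, get_image, job_done
from scipy.spatial.transform import Rotation as R
def cloud(g):
    d=g["depth"];K=np.array(g["camera_matrix"]);v,u=np.indices(d.shape)
    p=np.stack([(u-K[0,2])/K[0,0]*d,(v-K[1,2])/K[1,1]*d,d],-1)
    if "rvec" in g:
        M=cv2.Rodrigues(np.array(g["rvec"],float))[0]
        w=(p-np.array(g["tvec"]).ravel())@M
    else:
        H=np.array(g["hand_eye"]);s=g["state"];w=(p@H[:3,:3].T+H[:3,3])
        w=R.from_quat(s["ee_rot"]).apply(w.reshape(-1,3)).reshape(p.shape)+np.array(s["position"])
    w[d==0]=np.nan
    return w
def shot(n):
    s=read_state();g=get_image(n);g["state"]=s;return g
E
python3 - <<'E'
from h import *
for n in("scene","top"):
    g=shot(n);cv2.imwrite(f"pics/{n}0.png",g["image"][:,:,::-1]);np.savez(f"{n}0.npz",w=cloud(g),im=g["image"])
s=read_state();print(s)
E
```

```text
{'clock': 0.1, 'joints': array([-1.08443045e+00,  3.85476684e-01,  6.76476030e-03, -4.45871558e-04,
       -1.19400003e+00, -2.58579263e-01]), 'joint_vel': array([ 0.00096863, -0.00174692,  0.00389955,  0.00199466,  0.00184623,
       -0.00045568]), 'joint_efforts': array([-9.36167125e-04, -3.93317664e+01,  1.88930404e+01,  4.19799417e+00,
       -2.60970752e-03,  1.07076596e-05]), 'position': array([ 141.02768713, -608.34488097,  230.33204404]), 'ee_rot': array([-1.13565486e-01,  9.93530030e-01,  9.67547162e-04, -1.55558143e-04]), 'contact_force': array([0.76766687, 0.62794209, 0.33570897]), 'wrist_torque': array([0.01276306, 0.0011444 , 0.06207934]), 'grasp_force': 0.0, 'gripper_width': 85.45130439792155}
```

View pics/scene0.png

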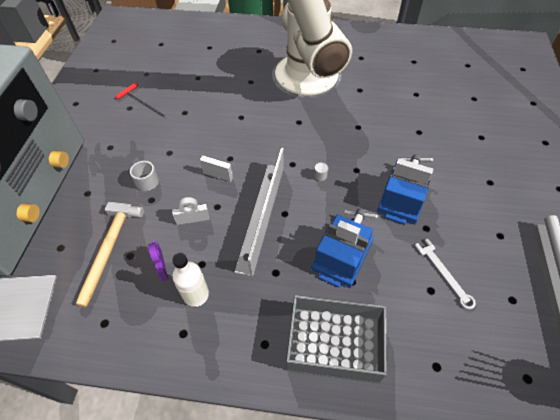

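View pics/top0.png

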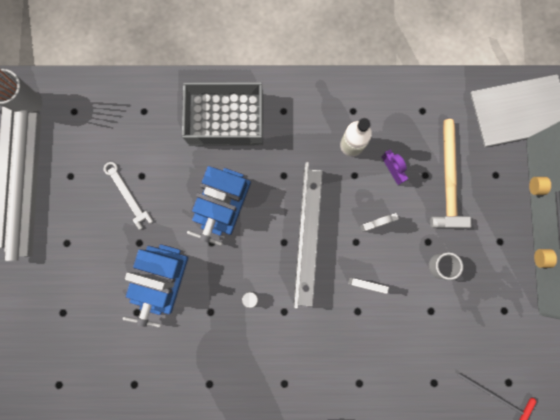

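The candidates for the lug are:
- the grey plate with an eye: scene (190,211), top (380,222)
- the purple copy: scene (157,260), top (396,167)
- the plain blank: scene (215,167), top (369,286)

I choose the grey one with the eye. For the stub, the wide one is at scene (413,170), top (147,282). The narrow one is at top (215,194).

Run:
```python
from h import *
def meas(n,box,z0,z1):
    f=np.load(n+"0.npz");w=f["w"];im=f["im"].astype(int)
    m=np.zeros(w.shape[:2],bool);x0,y0,x1,y1=box;m[y0:y1,x0:x1]=1
    sat=im.max(2)-im.min(2)
    m&=(w[...,2]>z0)&(w[...,2]<z1)&(sat<40)
    m=cv2.morphologyEx(m.astype(np.uint8),cv2.MORPH_OPEN,np.ones((2,2)))
    c,l,st,_=cv2.connectedComponentsWithStats(m)
    if c<2: print(n,"none");return
    k=1+np.argmax(st[1:,4]);p=w[l==k]
    r=cv2.minAreaRect(p[:,:2].astype(np.float32));d=cv2.boxPoints(r)
    e=d[1]-d[0] if np.linalg.norm(d[1]-d[0])>np.linalg.norm(d[2]-d[1]) else d[2]-d[1]
    print(n,len(p),"c",np.round(r[0],1),"size",np.round(r[1],1),"long dir",round(np.degrees(np.arctan2(e[1],e[0]))%180,1),"zmed",round(np.median(p[:,2]),1),"zmax",round(p[:,2].max(),1))
for nm,bt,bs,z in[("lug",(355,205,405,240),(165,190,215,235),(15,95)),("luglow",(355,205,405,240),(165,190,215,235),(40,52)),
  ("wide",(115,260,180,305),(385,145,440,185),(115,135)),("narrow",(190,175,240,215),(325,215,370,245),(115,135)),
  ("fence",(290,155,320,312),(235,145,290,275),(72,90)),("blank",(340,270,400,300),(195,150,240,185),(45,65)),
  ("purple",(380,145,412,190),(140,235,172,285),(60,95)),("spray",(335,115,375,160),(165,250,212,310),(100,185)),("pipe",(425,245,470,285),(125,155,165,195),(40,60)),("boss",(240,290,262,310),(310,158,332,184),(25,45))]:
    print(nm);meas("top",bt,*z);meas("scene",bs,*z)
f=np.load("scene0.npz");c=cv2.resize(f["im"][170:290,120:300],None,fx=3,fy=3,interpolation=cv2.INTER_CUBIC)
t=np.load("top0.npz")["im"][165:325,110:270];t=cv2.resize(t,(360,360))
cv2.imwrite("pics/crop.png",np.hstack([cv2.resize(c,(430,360)),t])[:,:,::-1])
```

```text
lug
top 260 c [ 585.2 -227.8] size [14.8 94.9] long dir 108.9 zmed 48.2 zmax 87.2
scene 596 c [ 561.9 -227.7] size [65.3 78.2] long dir 108.2 zmed nan zmax nan
luglow
top 65 c [ 575.5 -198.6] size [13.2 32.9] long dir 99.9 zmed 46.3 zmax 66.1
scene 163 c [ 573.8 -225.5] size [42.5 78.8] long dir 111.7 zmed 43.7 zmax 49.1
wide
top 315 c [457.3 306.1] size [119.8  27.1] long dir 80.0 zmed nan zmax nan
scene 292 c [427.5 326.3] size [ 68.2 156.9] long dir 126.8 zmed 123.6 zmax 127.7
narrow
top 163 c [637.3 143.9] size [42.8 14. ] long dir 70.6 zmed 124.8 zmax 129.5
scene 189 c [626.3 149.1] size [40.1 43.9] long dir 160.0 zmed nan zmax nan
fence
top 396 c [569.8 -43.7] size [  8.8 324.8] long dir 175.0 zmed nan zmax nan
scene 381 c [523.8 -36.9] size [ 11.8 383.8] long dir 176.8 zmed nan zmax nan
blank
top 251 c [ 438.7 -197.3] size [95.8 15.3] long dir 76.2 zmed nan zmax nan
scene 225 c [ 444.3 -187.4] size [50.7 73.4] long dir 110.9 zmed 54.8 zmax 60.0
purple
top none
scene none
spray
top 545 c [ 787.  -183.8] size [44.9 98.5] long dir 124.5 zmed nan zmax nan
scene 739 c [ 736.  -171.4] size [126.5  36.8] long dir 22.0 zmed nan zmax nan
pipe
top 115 c [nan nan] size [0. 0.] long dir nan zmed nan zmax nan
scene 198 c [ 476.3 -365.5] size [58.3 79.4] long dir 151.5 zmed 43.2 zmax 53.9
boss
top 182 c [408.6  75.4] size [30.2 34.5] long dir 179.1 zmed 34.9 zmax 40.4
scene 132 c [408.1  83.7] size [27.4 51.4] long dir 130.4 zmed 34.5 zmax 40.1
```

View pics/crop.png

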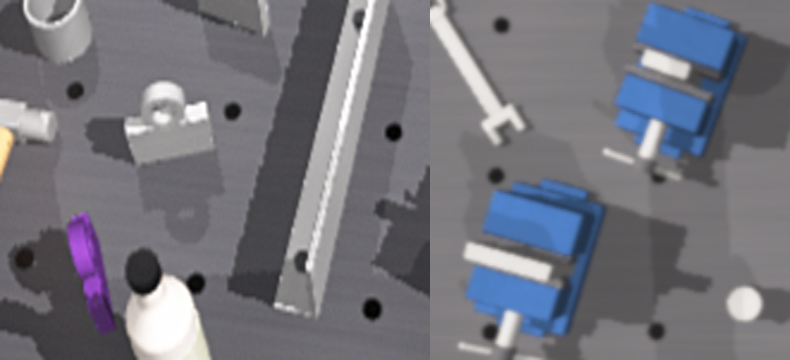

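The crop confirms it: the grey lug with the eye is the part, and the wide stub is in the lower-left vise of the top view, at about (147,282). I'll move above the lug so the wrist camera can refine its position.

servo_tool(rotation=[[0,0,0.089],[0,0,0.089],[0,0,0.089],[0,0,0.089],[0,0,0.089]], slide=[[0.72,0.63,0.2],[0.72,0.63,0.2],[0.72,0.63,0.2],[0.72,0.63,0.2],[0.72,0.63,0.2]], grip=[1,1,1,1,1])

```text
clock: 0.72
position: [285.5, -482.4, 271.1]
ee_rot: [-0.384, 0.923, 0.0, -0.0]
contact_force: [-0.2, -0.5, -1.3]
gripper_width: 85.5
grasp_force: 0.0
```

servo_tool(rotation=[[0,0,0.089],[0,0,0.089],[0,0,0.089],[0,0,0.089],[0,0,0.089]], slide=[[0.72,0.63,0.2],[0.72,0.63,0.2],[0.72,0.63,0.2],[0.72,0.63,0.2],[0.72,0.63,0.2]], grip=[1,1,1,1,1])

```text
clock: 1.35
position: [428.6, -357.4, 310.4]
ee_rot: [-0.623, 0.782, 0.001, -0.0]
contact_force: [-0.4, -0.4, -0.5]
gripper_width: 85.4
grasp_force: 0.0
```

servo_tool(rotation=[[0,0,0.089],[0,0,0.089],[0,0,0.089],[0,0,0.089],[0,0,0.089],[0,0,0.089]], slide=[[0.72,0.63,0.2],[0.72,0.63,0.2],[0.72,0.63,0.2],[0.72,0.63,0.2],[0.72,0.63,0.2],[0.72,0.63,0.2]], grip=[1,1,1,1,1,1])

```text
clock: 2.1
position: [571.7, -232.5, 350.9]
ee_rot: [0.814, -0.581, -0.001, 0.0]
contact_force: [0.5, -0.3, 0.1]
gripper_width: 85.7
grasp_force: 0.0
```

```bash
cat >> h.py <<'E'
def top_rect(w,m):
    """centre, size, long-axis angle of the biggest blob in mask m, from world points"""
    m=cv2.morphologyEx((m&np.isfinite(w[...,2])).astype(np.uint8),cv2.MORPH_OPEN,np.ones((3,3)))
    c,l,st,ce=cv2.connectedComponentsWithStats(m);k=1+np.argmax(st[1:,4]);p=w[l==k]
    r=cv2.minAreaRect(p[:,:2].astype(np.float32));d=cv2.boxPoints(r)
    e=max(d[1]-d[0],d[2]-d[1],key=np.linalg.norm)
    return dict(n=len(p),px=np.round(ce[k]),c=np.round(r[0],1),size=np.round(r[1],1),ang=round(np.degrees(np.arctan2(e[1],e[0]))%180,1),z=np.round(np.percentile(p[:,2],[5,50,95]),1))
E
python3 - <<'E'
from h import *
g=shot("wrist");w=cloud(g);s=g["state"];print(s["clock"],s["position"],s["ee_rot"],s["joints"])
cv2.imwrite("pics/w1.png",g["image"][:,:,::-1]);np.savez("w1.npz",w=w,im=g["image"])
near=np.hypot(w[...,0]-577,w[...,1]+228)<70
for lo,hi in((30,95),(39,53),(76,95)): print(lo,hi,top_rect(w,near&(w[...,2]>lo)&(w[...,2]<hi)))
E
```

```text
2.1 [ 571.70483854 -232.53654504  350.85669966] [ 8.14037518e-01 -5.80811915e-01 -5.68097775e-04  3.39308916e-04] [-1.24376217e-01  3.19643834e-01  2.04789760e-01  5.73404162e-05
 -1.45726445e+00  4.55714239e-01]
30 95 {'n': 550, 'px': array([268., 175.]), 'c': array([ 586.3, -220. ]), 'size': array([14.6, 79.7]), 'ang': np.float32(108.3), 'z': array([44.8, 73. , 83.6])}
39 53 {'n': 139, 'px': array([268., 156.]), 'c': array([ 596.2, -248.5]), 'size': array([13.5, 19.4]), 'ang': np.float32(108.3), 'z': array([44.3, 45.7, 47.1])}
76 95 {'n': 244, 'px': array([268., 179.]), 'c': array([ 586.3, -220.3]), 'size': array([14.3, 31.7]), 'ang': np.float32(108.3), 'z': array([77. , 81.6, 84. ])}
```

View pics/w1.png

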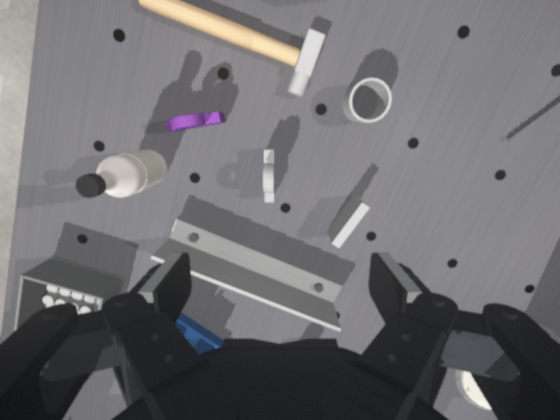

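The lug at wrist (268,175) measures 79.7 x 14.6 mm and 84 mm high, which matches the description. Its centre is (586.3, -220.1) and its width lies at 108.3 deg. I'll go above it and look again.

servo_tool(rotation=[[0,0,-0.002],[0,0,-0.002],[0,0,-0.002],[0,0,-0.002],[0,0,-0.002],[0,0,-0.002],[0,0,-0.002]], slide=[[0.07,0.06,-0.2],[0.07,0.06,-0.4],[0.07,0.06,-0.6],[0.07,0.06,-0.8],[0.07,0.06,-0.8],[0.07,0.06,-0.8],[0.07,0.06,-0.8]], grip=[1,1,1,1,1,1,1])

```text
clock: 3.02
position: [588.2, -219.3, 193.9]
ee_rot: [0.811, -0.585, 0.002, -0.001]
contact_force: [0.3, 1.0, 0.2]
gripper_width: 85.2
grasp_force: 0.0
```

Run:
```python
from h import *
g=shot("wrist");w=cloud(g);s=g["state"];print(s["position"],s["ee_rot"],R.from_quat(s["ee_rot"]).as_matrix()[:2,1])
near=np.hypot(w[...,0]-586,w[...,1]+220)<60
for lo,hi in((30,95),(76,95)): print(lo,hi,top_rect(w,near&(w[...,2]>lo)&(w[...,2]<hi)))
```

```text
[ 588.1928852  -219.34879527  193.86193934] [ 0.81125973 -0.58468168  0.00204292 -0.00090134] [-0.94865372 -0.31629304]
30 95 {'n': 1253, 'px': array([284., 193.]), 'c': array([ 586.3, -220.1]), 'size': array([14.7, 79.8]), 'ang': np.float32(108.7), 'z': array([44.9, 73.9, 83.5])}
76 95 {'n': 576, 'px': array([284., 202.]), 'c': array([ 586.6, -220.3]), 'size': array([14.4, 31.6]), 'ang': np.float32(108.9), 'z': array([77.6, 81.9, 83.9])}
```

servo_tool(rotation=[[0,0,0],[0,0,0],[0,0,0],[0,0,0],[0,0,0],[0,0,0],[0,0,0],[0,0,0]], slide=[[-0.006,-0.005,-0.15],[-0.006,-0.005,-0.3],[-0.006,-0.005,-0.45],[-0.006,-0.005,-0.6],[-0.006,-0.005,-0.75],[-0.006,-0.005,-0.85],[-0.006,-0.005,-0.85],[-0.006,-0.005,-0.85]], grip=[1,1,1,1,1,1,1,1])

```text
clock: 4.08
position: [587.2, -220.1, 22.8]
ee_rot: [0.811, -0.584, 0.001, -0.001]
contact_force: [0.5, -0.1, 0.6]
gripper_width: 85.2
grasp_force: 0.0
```

servo_tool(rotation=[[0,0,0],[0,0,0],[0,0,0],[0,0,0],[0,0,0],[0,0,0],[0,0,0],[0,0,0]], slide=[[0,0,0],[0,0,0],[0,0,0],[0,0,0],[0,0,0],[0,0,0],[0,0,0],[0,0,0]], grip=[-1,-1,-1,-1,-1,-1,-1,-1])

```text
clock: 5.08
position: [585.6, -220.0, 21.6]
ee_rot: [0.811, -0.585, -0.0, 0.0]
contact_force: [-2.6, -0.8, 5.3]
gripper_width: 14.7
grasp_force: 59.4
```

Gripped: opening 14.7 mm, 59 N. Now lifting.

servo_tool(rotation=[[0,0,0],[0,0,0],[0,0,0],[0,0,0],[0,0,0],[0,0,0],[0,0,0],[0,0,0]], slide=[[0,0,0.05],[0,0,0.15],[0,0,0.3],[0,0,0.45],[0,0,0.6],[0,0,0.75],[0,0,0.9],[0,0,1]], grip=[-1,-1,-1,-1,-1,-1,-1,-1])

```text
clock: 6.08
position: [586.0, -219.3, 221.5]
ee_rot: [0.811, -0.585, -0.0, -0.001]
contact_force: [-0.1, -0.6, -6.6]
gripper_width: 14.3
grasp_force: 58.6
```

Run:
```python
from h import *
f=np.load("top0.npz");w=f["w"];
s=read_state();print(s["position"],R.from_quat(s["ee_rot"]).as_matrix()[:2,1])
m=np.zeros(w.shape[:2],bool);m[265:300,115:180]=1
print(top_rect(w,m&(w[...,2]>119)&(w[...,2]<131)))
g=shot("wrist");w=cloud(g);np.savez("w2.npz",w=w,im=g["image"])
cv2.imwrite("pics/w2.png",g["image"][:,:,::-1])
```

```text
[ 586.02819049 -219.29815413  221.48383423] [-0.94868165 -0.31623174]
{'n': 300, 'px': array([144., 281.]), 'c': array([456.8, 286. ]), 'size': array([80.8, 15.7]), 'ang': np.float32(74.2), 'z': array([122.4, 125.3, 128. ])}
```

View pics/w2.png

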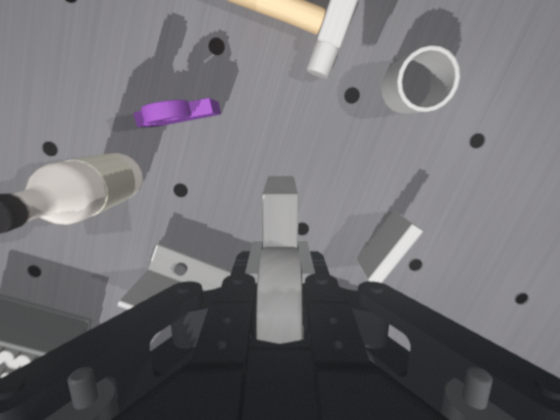

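The lug hangs upright, centred in the pads, with the plate spanning (280,180-340). From the top view the wide stub is at (456.8, 286.0), 80.8 x 15.7 mm, z 125.3 and 74.2 deg, so it matches. I'll carry the lug over the fence at height and stop 80 mm past the stub, where the wrist camera can check it.

servo_tool(rotation=[[0,0,-0.004],[0,0,-0.008],[0,0,-0.012],[0,0,-0.016],[0,0,-0.02],[0,0,-0.024],[0,0,-0.028],[0,0,-0.032]], slide=[[-0.02,0.1,0],[-0.045,0.22,0],[-0.07,0.35,0],[-0.09,0.48,0],[-0.11,0.61,0],[-0.135,0.74,0],[-0.16,0.87,0],[-0.18,0.97,0]], grip=[-1,-1,-1,-1,-1,-1,-1,-1])

```text
clock: 7.12
position: [548.9, -24.5, 219.5]
ee_rot: [0.748, -0.663, -0.001, 0.001]
contact_force: [0.4, -0.6, -5.5]
gripper_width: 14.4
grasp_force: 58.6
```

servo_tool(rotation=[[0,0,-0.004],[0,0,-0.008],[0,0,-0.012],[0,0,-0.016],[0,0,-0.02],[0,0,-0.024],[0,0,-0.028],[0,0,-0.032]], slide=[[-0.02,0.12,0],[-0.045,0.24,0],[-0.07,0.36,0],[-0.09,0.48,0],[-0.11,0.61,0],[-0.135,0.74,0],[-0.16,0.86,0],[-0.18,0.97,0]], grip=[-1,-1,-1,-1,-1,-1,-1,-1])

```text
clock: 8.12
position: [512.8, 169.0, 219.5]
ee_rot: [-0.678, 0.735, 0.001, -0.001]
contact_force: [-0.2, -0.3, -5.9]
gripper_width: 13.9
grasp_force: 58.6
```

servo_tool(rotation=[[0,0,-0.004],[0,0,-0.008],[0,0,-0.012],[0,0,-0.018],[0,0,-0.024],[0,0,-0.028],[0,0,-0.032],[0,0,-0.032]], slide=[[-0.02,0.12,0],[-0.05,0.26,0],[-0.08,0.42,0],[-0.11,0.58,0],[-0.14,0.74,0],[-0.16,0.88,0],[-0.18,0.97,0],[-0.18,0.97,0]], grip=[-1,-1,-1,-1,-1,-1,-1,-1])

```text
clock: 9.12
position: [476.9, 363.1, 219.2]
ee_rot: [-0.602, 0.799, 0.0, -0.001]
contact_force: [-0.6, -0.4, -5.6]
gripper_width: 14.3
grasp_force: 58.5
```

Run:
```python
from h import *
g=shot("wrist");w=cloud(g);s=g["state"];print(s["position"],R.from_quat(s["ee_rot"]).as_matrix()[:,1:],s["grasp_force"])
cv2.imwrite("pics/w3.png",g["image"][:,:,::-1]);np.savez("w3.npz",w=w,im=g["image"])
near=np.hypot(w[...,0]-457,w[...,1]-286)<60
print(top_rect(w,near&(w[...,2]>119)&(w[...,2]<131)))
```

```text
[476.87698234 363.11437606 219.16442324] [[-0.96115477 -0.00257511]
 [ 0.2760019  -0.00132408]
 [ 0.00210964 -0.99999581]] 58.54833233069371
{'n': 2202, 'px': array([278., 105.]), 'c': array([457.3, 287.2]), 'size': array([79.4, 15. ]), 'ang': np.float32(74.2), 'z': array([123.6, 124.8, 125.9])}
```

View pics/w3.png

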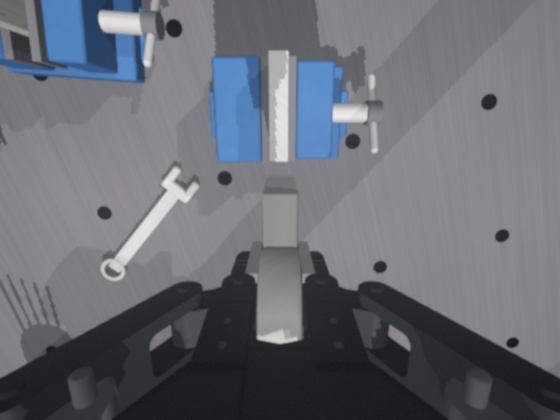

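The wide stub at (278,105) is in full view and the wrist camera agrees with the top one: (457.2, 287.0), 74.2 deg, z 124.8. Next I'll measure where the lug sits in the hand.

Run:
```python
from h import *
w=np.load("w3.npz")["w"];s=read_state();T=R.from_quat(s["ee_rot"])
t=T.inv().apply((w-s["position"]).reshape(-1,3)).reshape(w.shape)
for r in(182,190,200,215,230,242,250,260,280,300,320,335):
    print(r,np.round(t[r,[266,272,280,288,294]],1).tolist())
m=(np.abs(t[...,1])<15)&(t[...,2]<40)&(t[...,2]>-80)
m[:, :255]=0;m[:,305:]=0;m[:178]=0;m[248:]=0
p=t[m];print(len(p),np.nanpercentile(p,[2,50,98],axis=0).round(1))
```

```text
182 [[38.4, -7.5, 1.4], [38.6, -4.5, 0.5], [38.4, -0.7, 1.3], [38.7, 3.2, -0.1], [38.4, 6.2, 1.3]]
190 [[38.8, -6.6, -18.9], [38.4, -4.1, -17.0], [38.6, -0.7, -18.4], [38.5, 2.7, -17.9], [38.2, 5.4, -16.4]]
200 [[35.6, -6.4, -23.7], [36.0, -3.9, -25.4], [35.6, -0.7, -23.8], [35.6, 2.6, -23.6], [35.7, 5.0, -24.0]]
215 [[29.2, -6.5, -23.8], [29.3, -4.0, -23.9], [29.3, -0.7, -24.0], [29.5, 2.6, -24.8], [29.6, 5.1, -25.1]]
230 [[22.7, -6.5, -24.1], [22.7, -4.0, -24.1], [22.5, -0.7, -23.5], [22.3, 2.7, -23.0], [23.0, 5.2, -24.7]]
242 [[17.2, -6.6, -23.8], [17.3, -4.1, -24.1], [17.2, -0.7, -23.7], [16.8, 2.8, -22.7], [17.7, 5.2, -24.9]]
250 [[20.4, -5.9, -39.5], [20.4, -3.7, -39.5], [20.7, -0.7, -40.2], [20.2, 2.3, -38.9], [20.6, 4.5, -39.9]]
260 [[19.2, -5.6, -45.5], [19.4, -3.5, -46.0], [19.2, -0.7, -45.5], [19.6, 2.1, -46.3], [19.4, 4.2, -45.9]]
280 [[15.5, -5.4, -52.9], [15.7, -3.3, -53.3], [15.7, -0.7, -53.3], [15.1, 2.0, -52.3], [15.4, 4.0, -52.8]]
300 [[11.0, -5.2, -57.7], [10.9, -3.3, -57.6], [10.8, -0.7, -57.4], [10.7, 1.9, -57.2], [11.3, 3.8, -58.1]]
320 [[5.8, -5.1, -60.7], [5.8, -3.2, -60.8], [5.5, -0.7, -60.3], [5.8, 1.8, -60.7], [6.1, 3.7, -61.2]]
335 [[0.6, -5.2, -61.3], [1.0, -3.2, -61.7], [1.1, -0.7, -61.8], [1.3, 1.8, -62.1], [1.0, 3.7, -61.8]]
2525 [[  9.5  -9.5 -32.3]
 [ 29.5  -0.7 -23.7]
 [ 38.7   6.7   8.2]]
```

servo_tool(rotation=[[0,0,0.0005],[0,0,0.0005],[0,0,0.0005],[0,0,0.0005],[0,0,0.0005],[0,0,0.0005],[0,0,0.0005],[0,0,0.0005]], slide=[[-0.03,-0.1,0],[-0.06,-0.2,0],[-0.08,-0.3,0],[-0.1,-0.38,0],[-0.1,-0.38,-0.08],[-0.1,-0.38,-0.16],[-0.1,-0.38,-0.23],[-0.1,-0.38,-0.23]], grip=[-1,-1,-1,-1,-1,-1,-1,-1])

```text
clock: 10.18
position: [457.4, 285.3, 174.1]
ee_rot: [-0.602, 0.798, -0.0, -0.002]
contact_force: [-0.5, -0.6, -5.2]
gripper_width: 14.0
grasp_force: 58.5
```

Run:
```python
from h import *
s=read_state();print(s["position"],R.from_quat(s["ee_rot"]).as_matrix()[:2,1])
ims=[]
for n,c in(("scene",(375,110,455,190)),("top",(105,240,185,320)),("wrist",(240,140,320,220))):
    g=shot(n);w=cloud(g);np.savez(n+"4.npz",w=w,im=g["image"])
    x0,y0,x1,y1=c;ims.append(cv2.resize(g["image"][y0:y1,x0:x1],(266,266),interpolation=cv2.INTER_CUBIC))
cv2.imwrite("pics/c4.png",np.hstack(ims)[:,:,::-1])
# wrist: near end of stub vs near end of lug, in tool frame
T=R.from_quat(s["ee_rot"]);t=T.inv().apply((w-s["position"]).reshape(-1,3)).reshape(w.shape)
for r in range(150,200,3): print(r,np.round(t[r,[268,280,292]],1).tolist())
```

```text
[457.39056806 285.31433822 174.07116659] [-0.96151413  0.27475157]
150 [[40.9, -13.6, 149.5], [40.8, -2.0, 150.9], [40.9, 9.7, 149.8]]
153 [[43.0, -11.4, 96.0], [38.0, -2.0, 150.2], [42.3, 7.9, 103.9]]
156 [[41.3, -11.2, 89.5], [38.0, -1.9, 121.7], [40.1, 7.9, 101.7]]
159 [[39.0, -11.2, 89.3], [38.1, -1.9, 97.4], [37.8, 7.9, 100.7]]
162 [[36.7, -11.2, 89.2], [38.1, -1.9, 78.3], [38.2, 7.0, 77.4]]
165 [[34.5, -11.2, 88.1], [38.2, -1.8, 60.8], [38.2, 6.4, 60.2]]
168 [[31.9, -11.3, 89.9], [37.7, -1.8, 49.4], [37.6, 6.0, 50.3]]
171 [[29.7, -11.3, 89.4], [35.7, -1.8, 49.6], [35.8, 6.0, 49.4]]
174 [[27.3, -11.3, 89.4], [33.8, -1.8, 49.4], [33.8, 6.0, 49.1]]
177 [[38.2, -8.1, 12.4], [38.1, -1.8, 13.3], [38.1, 4.6, 13.1]]
180 [[38.1, -7.8, 4.3], [37.9, -1.8, 5.3], [38.3, 4.2, 3.1]]
183 [[38.1, -7.5, -3.8], [38.0, -1.7, -3.2], [38.1, 4.0, -3.8]]
186 [[38.2, -7.2, -11.2], [38.1, -1.7, -11.1], [38.1, 3.7, -10.7]]
189 [[37.9, -7.0, -16.5], [37.9, -1.7, -16.5], [38.2, 3.5, -17.8]]
192 [[38.3, -6.6, -24.2], [38.1, -1.7, -23.1], [38.2, 3.2, -23.6]]
195 [[37.5, -6.6, -26.2], [37.4, -1.7, -25.5], [37.3, 3.2, -25.2]]
198 [[36.5, -6.5, -27.2], [36.1, -1.7, -25.4], [36.1, 3.2, -25.6]]
```

View pics/c4.png

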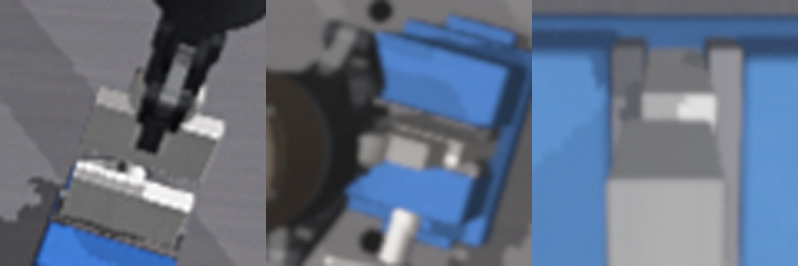

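The ends are flush: the lug and stub ends both sit at tool x 38.1. Now the thickness direction, by numbers.

Run:
```python
from h import *
f=np.load("wrist4.npz");w=f["w"];s=read_state();T=R.from_quat(s["ee_rot"])
t=T.inv().apply((w-s["position"]).reshape(-1,3)).reshape(w.shape)
def rep(n,m,z):
    for r in range(160,200):
        c=np.where(m[r])[0]
        if len(c)>5 and r%3==0: print(n,r,c.min(),c.max(),np.round([t[r,c.min(),1],t[r,c.max(),1],(t[r,c.min(),1]+t[r,c.max(),1])/2],1))
b=np.zeros(w.shape[:2],bool);b[:,250:310]=1
rep("stub",b&(abs(t[...,2]-49.4)<3),0)
rep("lug",b&(t[...,2]<18)&(t[...,2]>-24)&(t[...,0]>37),0)
rep("shoulder",b&(abs(t[...,2]+24.5)<3)&(abs(t[...,1])<12),0)
w=np.load("w3.npz")["w"]
```

```text
stub 168 273 294 [-5.5  8.2  1.3]
stub 171 273 295 [-5.5  8.8  1.6]
stub 174 273 295 [-5.5  8.8  1.7]
lug 177 267 293 [-8.  6. -1.]
lug 180 266 294 [-8.1  6.1 -1. ]
lug 183 265 295 [-8.3  6.2 -1. ]
lug 186 265 295 [-7.8  5.9 -1. ]
lug 189 264 296 [-8.  6. -1.]
lug 192 263 297 [-8.1  6.  -1.1]
lug 195 262 297 [-8.4  5.9 -1.2]
lug 198 262 295 [-8.4  5.1 -1.6]
shoulder 192 265 297 [-7.2  6.  -0.6]
shoulder 195 262 297 [-8.4  5.9 -1.2]
shoulder 198 262 297 [-8.4  5.9 -1.2]
```

servo_tool(rotation=[[0,0,0],[0,0,0],[0,0,0],[0,0,0],[0,0,0],[0,0,0],[0,0,0],[0,0,0]], slide=[[-0.01,0.003,0],[-0.01,0.003,-0.02],[-0.01,0.003,-0.04],[-0.01,0.003,-0.06],[-0.01,0.003,-0.08],[-0.01,0.003,-0.095],[-0.01,0.003,-0.105],[-0.01,0.003,-0.105]], grip=[-1,-1,-1,-1,-1,-1,-1,-1])

```text
clock: 11.32
position: [455.9, 286.7, 154.2]
ee_rot: [-0.602, 0.798, -0.0, -0.0]
contact_force: [-0.1, -0.3, -5.4]
gripper_width: 14.1
grasp_force: 58.6
```

servo_tool(rotation=[[0,0,0],[0,0,0],[0,0,0],[0,0,0]], slide=[[0,0,0],[0,0,0],[0,0,0],[0,0,0]], grip=[-1,-1,-1,-1])

```text
clock: 11.82
position: [456.0, 286.8, 154.4]
ee_rot: [-0.602, 0.798, 0.0, 0.0]
contact_force: [-0.5, -0.3, -6.3]
gripper_width: 14.3
grasp_force: 58.6
```

Run:
```python
from h import *
s=read_state();print(s["position"],R.from_quat(s["ee_rot"]).as_matrix()[:,1:],s["joint_vel"].round(3),s["contact_force"])
ims=[]
for n,c in(("scene",(375,120,455,200)),("wrist",(240,140,320,220))):
    g=shot(n);w=cloud(g)
    x0,y0,x1,y1=c;ims.append(cv2.resize(g["image"][y0:y1,x0:x1],(390,390),interpolation=cv2.INTER_CUBIC))
cv2.imwrite("pics/c5.png",np.hstack(ims)[:,:,::-1])
T=R.from_quat(s["ee_rot"]);t=T.inv().apply((w-s["position"]).reshape(-1,3)).reshape(w.shape)
for r in range(160,192,2):
    q=t[r,255:305];k=(q[:,0]>30)&(q[:,2]<60)
    if k.sum()>3:
        q=q[k];print(r,np.round([q[0,1],q[-1,1],(q[0,1]+q[-1,1])/2,*np.median(q,axis=0)[[0,2]]],1))
```

```text
[455.96701797 286.76077938 154.35047153] [[-9.61603066e-01  4.23772898e-05]
 [ 2.74444059e-01  3.87612628e-05]
 [-3.01123336e-05 -9.99999998e-01]] [ 0.002  0.001 -0.     0.002 -0.     0.   ] [-0.474264   -0.3235313  -6.30359129]
166 [-7.8  5.  -1.4 39.3 58.9]
168 [-8.2  6.3 -0.9 39.3 49.4]
170 [-7.8  5.8 -1.  39.3 40.5]
172 [-8.2  6.2 -1.  39.3 32.5]
174 [-8.   5.9 -1.  38.6 29.6]
176 [-8.6  6.  -1.3 39.4 17.7]
178 [-7.8  6.5 -0.7 39.4 11.5]
180 [-8.1  6.  -1.1 39.4  5.7]
182 [-7.9  6.4 -0.7 39.4  0.3]
184 [-8.2  6.  -1.1 39.3 -4.7]
186 [-7.9  5.8 -1.1 39.4 -9.7]
188 [ -8.2   6.   -1.1  39.3 -14. ]
190 [ -8.5   5.8  -1.4  39.4 -18.3]
```

View pics/c5.png

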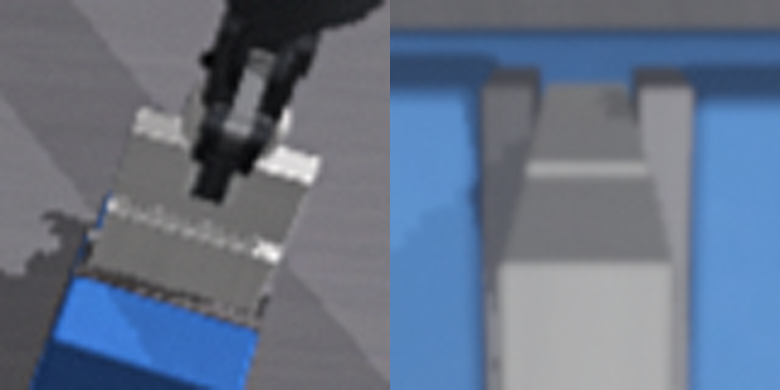

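Both crops show the lug flush over the stub in width and thickness, agreeing within about 0.1 mm. The gap is visible at about 7.7 mm, so I'll lower it 1.4 mm and hand in.

servo_tool(rotation=[[0,0,0],[0,0,0],[0,0,0],[0,0,0],[0,0,0],[0,0,0]], slide=[[0,0,-0.004],[0,0,-0.007],[0,0,-0.007],[0,0,-0.007],[0,0,-0.007],[0,0,-0.007]], grip=[-1,-1,-1,-1,-1,-1])

```text
clock: 12.68
position: [456.0, 286.8, 152.9]
ee_rot: [-0.602, 0.798, -0.0, 0.0]
contact_force: [0.4, 0.0, -6.2]
gripper_width: 14.2
grasp_force: 58.6
```

```bash
python3 -c "
from h import *
s=read_state();print(s['position'],s['contact_force'],s['grasp_force']);print(job_done())"
```

```text
[455.96729899 286.78600151 152.92115164] [ 0.42494256  0.02913636 -6.16537763] 58.55307600287517
the job is handed in; nothing more can be done
None
```

The lug is held still and upright over the wide stub, edges flush to within about 0.1 mm by the last wrist-camera check, with a gap of about 6 mm; the job was handed in at about 12.7 s, and no verdict came back.

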